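Unload the bracket-forming die

ROBOT

A 6-joint arm with a two-finger parallel gripper is mounted at the origin on the work surface. World frame = base frame: x ahead of the robot, y to its left, z up, the work surface at z = 0. Lengths are in mm, angles in degrees, forces in N, time in s.
With the tool pointing down it reaches from about 350 to 850 mm from the base axis. Payload 8.1 kg.
Tool frame: the origin (TCP) lies midway between the tips of the shut fingers; the grasp point (between the pads) lies 19 mm behind it; z points along the fingers, y is the line along which they close (so a half turn about z gives the same grasp; the last joint's range is limited). The gripper opens to 85 mm and grips with 20 to 120 N. Pads are 22 mm wide; open, the fingers measure 114 mm over their backs; the gripper's body (76 mm by 85 mm) begins 54 mm behind the grasp point. The pads swing forward as they close: fully open they stand 13 mm farther back than shut.
Start: joints at [-72.96, 7.471, 85.268, -0, 87.261, -4.893], TCP at [224.132, -556.57, 231.292] pointing down, gripper open.
Joint ranges: [-169.43, 169.43], [-51.17, 129.36], [1.28, 143.12], [-76.62, 256.62], [0, 156.53], [-152.29, 152.29]. Speed limits (degrees/s): [136.94, 136.94, 159.86, 180, 180, 180].

INTERFACE

Orientations are given as [roll, pitch, yaw] about the fixed x, y, z axes, in that order (R = Rz(yaw) Ry(pitch) Rx(roll)).
In Python, from bench import sensors, optics, r gives the robot as it stands.
- The arm moves only by the tool apply_moves, never from a script. Its argument "targets" is a list of rows, each a list of 7 numbers: the shift along the tool's x, y, z in mm, then the turn, a rotation vector about the tool's x, y, z in rad, then the closure, from 0 (fully open) to 1 (shut). In form: [[x, y, z, wx, wy, wz, claw], ...]. A call has 1 to 20 rows; each row shifts and turns the commanded pose from where the row before left it, along the tool's axes as they then stand; what a row does not reach is not made up. A row lasts 1/8 s, in which the tool goes at most 62.5 mm and 10.7 degrees, less where a joint would pass 70% of its speed; a pose out of reach is approached as far as the arm can. A call is refused whole if a number of a shift passes 62.5 or a number of a turn 0.188, either way. A call with a gripper value outside its range is refused whole. The fingers move at their own pace and stop on an object; "force" is the grip in N (left out, the last holds). Time passes only in rows, so rows that do not move let the fingers close. It gives the time, the measured TCP pose, the force, the opening and the grip force at its end, in the units of the state.
- sensors.sense(): the state, without advancing time (a new reading comes with each control period).
- optics.snapshot(name): name is "scene" or "side" or "wrist"; returns the picture (480x640x3 uint8, red, green, blue); there is no depth.
- optics.get_calibration(name): a dict with "camera_matrix" (3x3 intrinsics, pixels), "dist_coeffs" ([k1, k2, p1, p2, k3] as OpenCV has them; the pictures are not rectified), "pose" (4x4, takes a point from camera to world coordinates). Camera axes: x right, y down, z forward; pixel columns grow to the right and rows downward; lengths in mm; the calibration is good to about 2 mm. A picture is of the moment at which its call begins: read the wrist's pose just before it. get_calibration takes no time and is no camera call; for the wrist camera it gives the pose at the moment of the call.
- r.hand_in(): hands the job in; it is judged then, once.
The state is a dict: "time": time; "joint_pos": joint angles; "qd": joint speeds; "joint_efforts": joint torques, N m; "tool_pos": TCP position; "tcp_rot": TCP orientation; "ft_force": force on the tool from outside, world axes, zero at the start; "wrist_torque": the same for the moment, N m; "finger_gap": finger opening in mm; "grip_force": force on a finger pad.
Only numpy, scipy, OpenCV 4.12 (cv2) and the standard library are available. Lean on these libraries where they do the work, as an engineer would, in place of code of your own. Each camera call takes 0.05 s, during which the arm holds its last target. There are 200 camera calls.

TASK

Unload the sloping forming die: turn its clamp knob until it clicks over to open, lift the freshly formed bracket out of the cavity and set it down, not dropping it, in the shallow tray, on its base with the legs up, beside the finished bracket and lined up parallel with it. Then turn the empty die's knob back until it clicks home to closed. Leave the finished bracket and the other things on the bench where they are.

Things in the scene. Friction and masses are not known exactly. Their poses are not given: they have to be found in the camera images.
- die: fixed forming die: dark steel block on a 190 x 220 grey foot. Origin: centre of the foot, on the bench; z up. Its face (150 x 220, centre 88 above the origin) slopes 30 deg and looks to the die's own -x and up: normal (-0.5, 0, 0.866). Bushes 20 tall stand in the face's upper corners; the knob's detent spring runs to a post 18 high, 45 from its axis
- cavity (a point): point at the middle of the cavity's floor (axes are those of die). The cavity is an open pocket in the face, 39 along the slope x 73 across it x 14 deep, its walls square to the face; the bracket lies in it with 1.5 play all round
- knob (a joint): clamp knob on the die face, axis square to the face. 0 = closed (keeper over the end of the bracket), 1.4 rad = open; grows clockwise seen looking down onto the face. A sprung detent holds it at both ends and tips over at 0.7; peak 0.1 N m
- knob_grip (a point): on the knob's axis, 39 above the die face, inside its black grip bar: 12 thick (x) x 44 long (y) x 24 high, top 10 beyond this point, underside 14 below. Axes turn with the knob; z points out along its axis. A steel keeper with a T end (46 wide) reaches 58 along this frame's -y, 17 to 23 above the face
- bracket: the freshly formed bracket, in the die at the start: bare aluminium U channel, 36 wide over the legs (x) x 70 long (y) x 30 high (z), sheet 3 thick, 0.12 kg. Origin: centre of the underside of its base; z towards the leg tops. In the cavity its legs stand 16 above the die face, one leg uphill and one downhill
- tray: fixed shallow grey tray, outside 120 (x) x 220 (y) x 16 high, walls and floor 4 thick. Origin: centre of the underside. The finished bracket stands on its floor about 65 from the centre towards the tray's +y end; the rest is free
- finished: finished bracket standing legs up in the tray, the same shape, size and axes as the other; its length (y) lies along the tray's x within 6 deg
- mug: white ceramic mug, 80 dia x 95 tall (a bystander)
- roll: paper label roll standing on end, 76 dia x 45 tall (a bystander)
- jar: closed jar, 56 dia x 75 tall (a bystander)
- drive: hard drive lying flat, 101 x 147 x 24 (a bystander)
- heatsink: finned chip heatsink, 36 x 36 x 24 (a bystander)
- screwdriver: screwdriver lying flat (a bystander)
- mouse: round computer mouse, 62 dia x 30 tall (a bystander)
Mind the look-alikes: they are no part of the job. What is shaped like the finished but orange is not meant.

How it is judged:
By the outcome, as a careful person would: the job done as asked, in the order asked, and still so for the second after the job is handed in, with the robot touching nothing.
It also fails if it takes over 67 s, if anything falls off the work surface, if the arm or the gripper's body presses on something with over 40 N, if the wrist force passes 120 N, or if a joint passes its speed limit or range.

## Working session

There is one attempt and no reset: what is moved stays moved. The work goes in short steps, Python scripts to look and compute and a tool call to move; the robot and the scene stay as the last step left them, time stands still between calls to the robot, and variables do not carry over. Pictures are saved under pics/ and viewed, at most 10 in all, crops included, and the job is handed in when it is done.

Besides the shell and the picture viewer there is one more tool, called in YAML: its name, and indented under it one key for each argument. apply_moves: Moves the arm, as the interface text tells. Its arguments: {"type":"object","properties":{"targets":{"type":"array"},"force":{"type":"number"}},"required":["targets"]}

```bash
mkdir -p pics; ls; python3 - <<'E'
from bench import sensors, optics, r
import cv2,numpy as np
s=sensors.sense();print(s['time'],s['tool_pos'],s['tcp_rot'],s['finger_gap'])
for n in ["scene","side","wrist"]:
    c=optics.get_calibration(n);print(n,np.round(c['camera_matrix'],1).tolist(),np.round(c['dist_coeffs'],4),np.round(c['pose'],3).tolist())
    cv2.imwrite(f'pics/{n}0.png',optics.snapshot(n)[:,:,::-1])
a=cv2.imread('pics/scene0.png');b=cv2.imread('pics/side0.png')
E
```

```text
pics
0.0 [ 223.95431466 -556.04260548  230.22512683] [-1.79892696e+02 -8.90627628e-03  2.19306711e+01] 85.15082468027468
scene [[443.3, 0.0, 318.4], [0.0, 443.3, 236.2], [0.0, 0.0, 1.0]] [-0.0358  0.      0.      0.      0.    ] [[-0.106, 0.548, -0.83, 1364.896], [0.994, 0.08, -0.075, 90.172], [0.025, -0.833, -0.553, 670.911], [0.0, 0.0, 0.0, 1.0]]
side [[545.7, 0.0, 323.2], [0.0, 545.7, 242.2], [0.0, 0.0, 1.0]] [0.0072 0.     0.     0.     0.    ] [[-0.792, -0.339, 0.508, -82.738], [-0.611, 0.435, -0.662, 811.699], [0.004, -0.834, -0.551, 744.823], [0.0, 0.0, 0.0, 1.0]]
wrist [[394.0, 0.0, 320.2], [0.0, 394.0, 237.8], [0.0, 0.0, 1.0]] [-0.0384  0.      0.      0.      0.    ] [[0.373, -0.888, -0.271, 293.065], [-0.928, -0.357, -0.107, -529.592], [-0.002, 0.291, -0.957, 372.27], [0.0, 0.0, 0.0, 1.0]]
```

View pics/scene0.png

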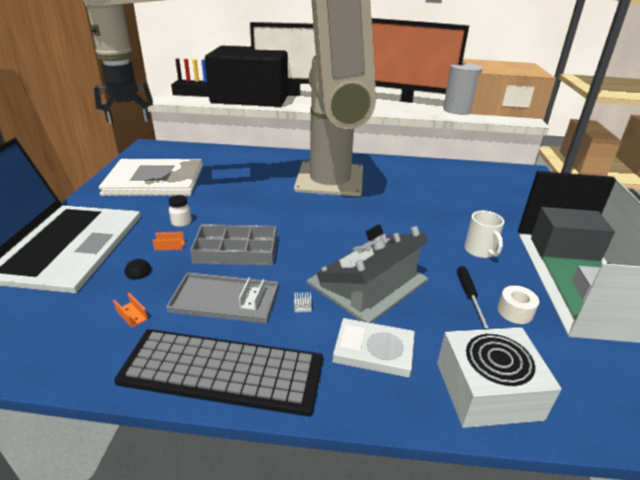

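View pics/side0.png

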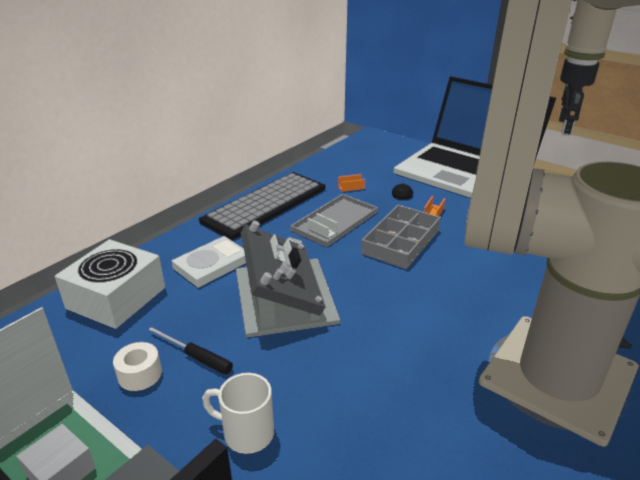

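Scene: die with foot corners ~(308,281),(372,316),(427,277), and the tray with corners (168,298),(181,275),(278,281),(268,320) holding the finished bracket near (252,292). Side: die around (285,280), tray around (335,218).

```bash
cat > h.py <<'E'
from bench import sensors, optics, r
import cv2,numpy as np
from scipy.spatial.transform import Rotation as Ro
from scipy.optimize import least_squares
def ray(c,p):
    q=cv2.undistortPoints(np.array([[p]],float),c['camera_matrix'],np.array(c['dist_coeffs'],float))[0,0]
    T=np.array(c['pose']);return T[:3,3],T[:3,:3]@np.array([q[0],q[1],1])
def onz(c,p,z):
    o,d=ray(c,p);return o+d*(z-o[2])/d[2]
def proj(c,P):
    T=np.linalg.inv(np.array(c['pose']));P=np.atleast_2d(P)@T[:3,:3].T+T[:3,3]
    return cv2.projectPoints(P,np.zeros(3),np.zeros(3),np.array(c['camera_matrix'],float),np.array(c['dist_coeffs'],float))[0][:,0]
def crop(img,x0,y0,x1,y1,k,name):
    cv2.imwrite(name,cv2.resize(img[y0:y1,x0:x1,::-1],None,fx=k,fy=k,interpolation=cv2.INTER_CUBIC))
E
python3 - <<'E'
from h import *
c=optics.get_calibration('scene');s=optics.get_calibration('side')
for p in [(308,281),(372,316),(427,277)]:print('foot',onz(c,p,5).round())
for p in [(247,333),(339,322)]:print('footside',onz(s,p,5).round())
for p in [(168,298),(181,275),(278,281),(268,320)]:print('tray',onz(c,p,16).round())
T=np.array(optics.get_calibration('wrist')['pose']);st=sensors.sense()
R=Ro.from_euler('xyz',st['tcp_rot'],degrees=True).as_matrix()
print('cam in tool',(R.T@(T[:3,3]-st['tool_pos'])).round(1),(R.T@T[:3,:3]).round(3).tolist())
E
```

```text
foot [558.  -4.   5.]
foot [657. 147.   5.]
foot [504. 279.   5.]
footside [520. 271.   5.]
footside [396. 134.   5.]
tray [ 672. -298.   16.]
tray [ 591. -299.   16.]
tray [581. -71.  16.]
tray [709. -68.  16.]
cam in tool [  74.     1.  -141.9] [[-0.001, -0.957, -0.291], [1.0, -0.001, -0.0], [-0.0, -0.291, 0.957]]
```

apply_moves:
  targets:
    - [45, -36, -10, 0, 0, 0, 0]
    - [45, -36, -10, 0, 0, 0, 0]
    - [45, -36, -10, 0, 0, 0, 0]
    - [45, -36, -10, 0, 0, 0, 0]
    - [45, -36, -10, 0, 0, 0, 0]
    - [45, -36, -10, 0, 0, 0, 0]
    - [45, -36, -10, 0, 0, 0, 0]
    - [45, -36, -10, 0, 0, 0, 0]
    - [45, -36, -10, 0, 0, 0, 0]
    - [45, -36, -10, 0, 0, 0, 0]
    - [30, -30, 0, 0, 0, 0, 0]
    - [0, 0, 0, 0, 0, 0, 0]

```text
time: 1.65
tool_pos: [524.2, -12.7, 330.8]
tcp_rot: [-179.9, 0.0, 22.2]
ft_force: [-1.0, -1.4, 0.2]
finger_gap: 85.5
grip_force: 0.0
```

```bash
python3 - <<'E'
from h import *
s=sensors.sense();print(s['time'],s['tool_pos'],s['tcp_rot'],s['joint_pos'])
im=optics.snapshot('wrist');crop(im,0,0,640,480,1.25,'pics/w1.png');np.save('w1.npy',im)
import pickle;pickle.dump(optics.get_calibration('wrist'),open('w1.pkl','wb'))
E
```

```text
1.65 [524.20825037 -12.74046423 330.77727113] [-1.79941657e+02  2.76224105e-02  2.21730766e+01] [-7.02185745e+00 -5.37255871e+00  8.79921142e+01  3.77751520e-02
  9.74330150e+01  6.08099497e+01]
```

View pics/w1.png

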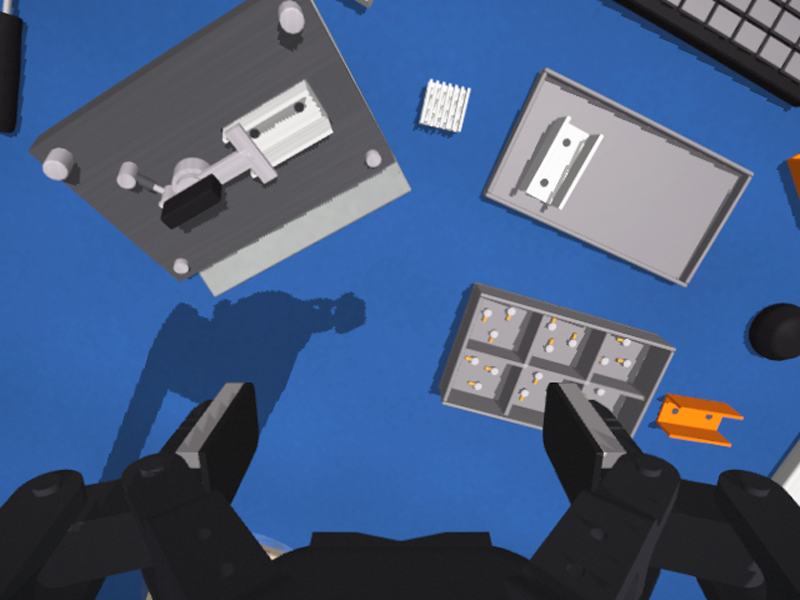

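Wrist view: die upper left with lower face corners ~(183,281),(396,163), knob bar centred ~(191,202), bracket ~(285,122); tray corners ~(543,70),(751,173),(687,284),(487,195) with the finished bracket ~(560,162). Enlarging the die.

```bash
python3 - <<'E'
from h import *
im=np.load('w1.npy');crop(im,20,0,340,240,2.5,'pics/w1die.png');crop(im,380,50,610,235,3.2,'pics/w1tray.png')
E
```

```text
(no output)
```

View pics/w1die.png

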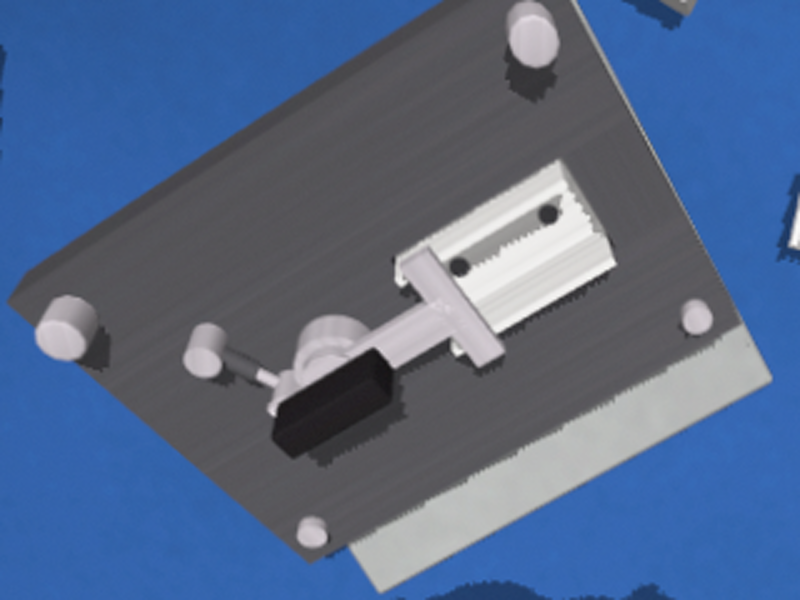

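View pics/w1tray.png

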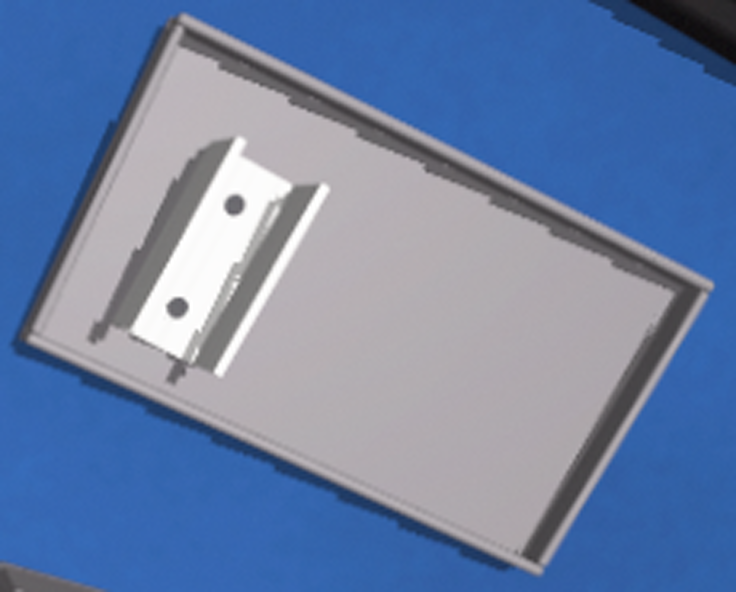

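Die crop: face corners UL (9,302), LL (308,562), LR (740,320); foot (380,593),(771,380); bracket leg tops (397,265)-(560,160) and (455,352)-(615,265); bar centre ~(333,403). Tray crop: corners (182,15),(714,286),(541,573),(28,338); finished leg tops (236,137),(128,325),(328,185),(222,377).

```bash
cat >> h.py <<'E'
import pickle
N=np.array([-.5,0,.866025]);U=np.array([.866025,0,.5])  # die normal, uphill
def dieR(yaw):return Ro.from_euler('z',yaw).as_matrix()
def dpt(p,d): # die coords->world; p=(x,y,yaw)
    return np.atleast_2d(d)@dieR(p[2]).T+np.array([p[0],p[1],0])
E
python3 - <<'E'
from h import *
c=pickle.load(open('w1.pkl','rb'))
D=lambda a:np.array(a)/2.5+[20,0]
T=lambda a:np.array(a)/3.2+[380,50]
F=np.array([0,0,88.])
Y=np.array([0,1,0])
fc=[F+75*U+110*Y,F-75*U+110*Y,F-75*U-110*Y]
uv=D([(9,302),(308,562),(740,320),(380,593),(771,380)])
def f(p):
    P=dpt(p,fc+[np.array([-95,110,p[3]]),np.array([-95,-110,p[3]])]);return (proj(c,P)-uv).ravel()
s=least_squares(f,[530,138,.9,8]);d=s.x;print('die',d.round(2),np.degrees(d[2]),s.fun.round(1))
R=dieR(d[2]);o=dpt(d,F)[0]
def onface(p,h):
    a,v=ray(c,p);n=R@N;q=o+n*h
    X=a+v*((q-a)@n)/(v@n);l=R.T@(X-o);return np.round([l@U,l[1]],1)
print('bracket legtops (uphill,y)',[onface(p,16) for p in D([(397,265),(560,160),(455,352),(615,265)])])
print('bar',onface(D((333,403)),37),'hub',onface(D((333,345)),15),'T end',[onface(p,23) for p in D([(412,255),(430,248),(475,365),(503,350)])])
print('bush',[onface(p,h) for p,h in zip(D([(534,45),(68,340)]),(20,20))])
def g(p):
    q=np.array([[60,110],[-60,110],[-60,-110],[60,-110]])  # order below
    P=np.c_[q@dieR(p[2])[:2,:2].T+p[:2],np.full(4,16)];return (proj(c,P)-tu).ravel()
tu=T([(182,15),(28,338),(541,573),(714,286)])
s=least_squares(g,[645,-185,0]);t=s.x;print('tray',t,np.degrees(t[2]),s.fun.round(1))
def k(p):
    q=np.array([[18,35],[-18,35],[-18,-35],[18,-35]])
    P=np.c_[q@dieR(p[2])[:2,:2].T+p[:2],np.full(4,34)];return (proj(c,P)-fu).ravel()
fu=T([(128,325),(236,137),(328,185),(222,377)])
best=min((least_squares(k,[645,-120,a]) for a in (-2,-1,0,1,2,3)),key=lambda z:z.cost)
print('fin',best.x,np.degrees(best.x[2]),best.fun.round(1),'in tray',dieR(t[2])[:2,:2].T@(best.x[:2]-t[:2]))
pickle.dump((d,t,best.x),open('fit.pkl','wb'))
E
```

```text
die [538.7  132.13   0.88   8.99] 50.1377499698428 [-2.1 -0.3  0.4  0.6  1.   0.7 -0.   0.1  1.1 -0.5]
bracket legtops (uphill,y) [array([ 21.4, -14. ]), array([ 23.5, -82. ]), array([-16.9, -10.4]), array([-18.7, -79.1])]
bar [-0.6 30.4] hub [ 8.5 24.4] T end [array([ 24.1, -22.5]), array([ 23., -29.]), array([-21.9, -15.4]), array([-22.3, -27.5])]
bush [array([ 58.7, -94.2]), array([58.6, 92.4])]
tray [ 6.39450326e+02 -1.86360079e+02 -2.44401973e-02] -1.40032015619331 [ 0.  -1.5 -1.   1.3 -0.3  1.6  1.3 -0.8]
fin [ 633.89331476 -125.03163617    2.92208623] 167.42320822792863 [ 46.2  12.3  33.7  43.7 -44.6 -10.2 -32.5 -41.4] in tray [-7.0540819 61.1743266]
```

```bash
cat >> h.py <<'E'
def plan(P,Rt):
    s=sensors.sense();R0=Ro.from_euler('xyz',s['tcp_rot'],degrees=True);p=s['tool_pos']
    rv=(R0.inv()*Ro.from_matrix(Rt)).as_rotvec();n=int(np.ceil(np.linalg.norm(rv)/.182))
    print('t',s['time'],'gap',s['finger_gap'],'rot rows',n,(rv/max(n,1)).round(4).tolist())
    t=Rt.T@(np.array(P)-p);print('then shift in new axes',t.round(1).tolist(),'dist',np.linalg.norm(t).round(1))
d,T_,F_=pickle.load(open('fit.pkl','rb'))
RD=dieR(d[2]);FO=np.array([d[0],d[1],88.])
def face(u,y,h):return FO+RD@(u*U+np.array([0,y,0])+h*N)
def Rface(a=0): # tool z=-n, tool y = uphill, turned a clockwise
    z=-N;y=U;x=np.cross(y,z);return RD@np.c_[x,y,z]@Ro.from_rotvec([0,0,a]).as_matrix()
E
python3 - <<'E'
from h import *
c=pickle.load(open('w1.pkl','rb'))
fu=np.array([(128,325),(236,137),(328,185),(222,377)])/3.2+[380,50]
def k(p):
    q=np.array([[18,35],[18,-35],[-18,-35],[-18,35]])
    P=np.c_[q@dieR(p[2])[:2,:2].T+p[:2],np.full(4,34)];return (proj(c,P)-fu).ravel()
b=min((least_squares(k,[645,-120,a]) for a in (-3,-2,-1,0,1,2,3)),key=lambda z:z.cost)
print('fin',b.x,np.degrees(b.x[2]),b.fun.round(1),'in tray',dieR(T_[2])[:2,:2].T@(b.x[:2]-T_[:2]))
pickle.dump((d,T_,b.x),open('fit.pkl','wb'))
print(face(0,30,39),face(2,-46,2))
plan(face(0,-80,130),Rface())
E
```

```text
fin [ 634.22477846 -123.39943443    1.49890119] 85.88071199355615 [ 0.7  0.9  0.1 -0.6 -0.   0.4 -0.7 -0.7] in tray [-6.76260455 62.81414112]
[503.17790941 136.39386867 121.774975  ] [574.4821797  103.21199279  90.73205   ]
t 1.7 gap 85.59647872316984 rot rows 12 [-0.027, 0.0448, -0.1671]
then shift in new axes [2.4, -15.7, 141.2] dist 142.1
```

apply_moves:
  targets:
    - [0, 0, 0, -0.027, 0.0448, -0.1671, 0]
    - [0, 0, 0, -0.027, 0.0448, -0.1671, 0]
    - [0, 0, 0, -0.027, 0.0448, -0.1671, 0]
    - [0, 0, 0, -0.027, 0.0448, -0.1671, 0]
    - [0, 0, 0, -0.027, 0.0448, -0.1671, 0]
    - [0, 0, 0, -0.027, 0.0448, -0.1671, 0]
    - [0, 0, 0, -0.027, 0.0448, -0.1671, 0]
    - [0, 0, 0, -0.027, 0.0448, -0.1671, 0]
    - [0, 0, 0, -0.027, 0.0448, -0.1671, 0]
    - [0, 0, 0, -0.027, 0.0448, -0.1671, 0]
    - [0, 0, 0, -0.027, 0.0448, -0.1671, 0]
    - [0, 0, 0, -0.027, 0.0448, -0.1671, 0]
    - [0, -5, 47, 0, 0, 0, 0]
    - [1, -5, 47, 0, 0, 0, 0]
    - [1, -5, 47, 0, 0, 0, 0]
    - [0, 0, 0, 0, 0, 0, 0]

```text
time: 3.7
tool_pos: [556.5, 30.3, 197.0]
tcp_rot: [150.2, -0.4, 140.0]
ft_force: [-0.6, 0.0, -0.6]
finger_gap: 85.7
grip_force: 0.0
```

```bash
python3 - <<'E'
from h import *
s=sensors.sense();print(s['joint_pos'],s['ft_force'])
plan(face(0,-80,130),Rface())
im=optics.snapshot('wrist');crop(im,0,0,640,480,1.25,'pics/w2.png');np.save('w2.npy',im)
pickle.dump(optics.get_calibration('wrist'),open('w2.pkl','wb'))
E
```

```text
[-20.46221882 -12.50571753 113.39569693  29.82437443  71.18223865
 -78.17580125] [-0.5527997   0.00562444 -0.61369757]
t 3.7 gap 85.65668960741361 rot rows 1 [-0.0026, -0.0039, -0.0055]
then shift in new axes [-1.0, 3.3, -2.2] dist 4.1
```

View pics/w2.png

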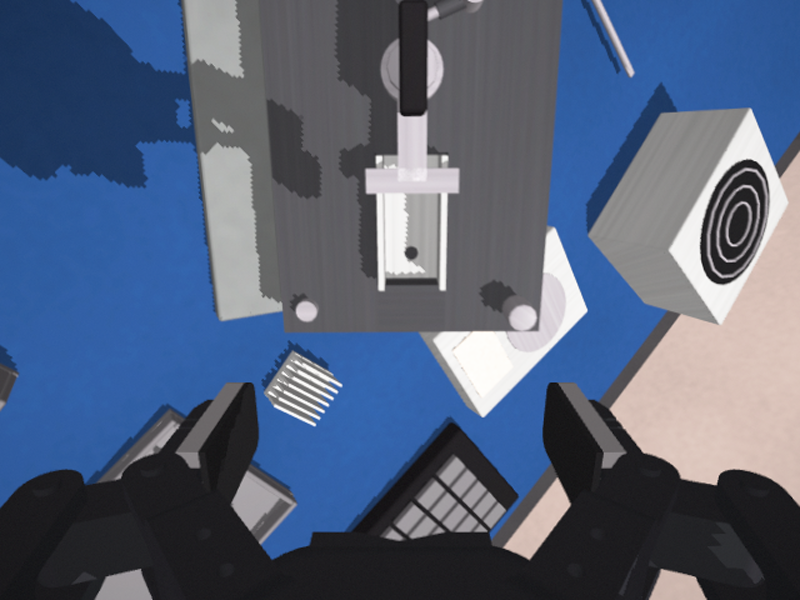

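Wrist view straight onto the face: face lower corners (284,331),(540,331); bracket leg tops x 377–447, y 155–290; bar top x 400–428, y 2–115 with keeper reaching down to T at (412,181).

```bash
python3 - <<'E'
from h import *
c=pickle.load(open('w2.pkl','rb'));k=lambda p:(p[0]/1.25,p[1]/1.25)
n=RD@N
def onf(p,h):
    a,v=ray(c,k(p));q=FO+n*h;X=a+v*((q-a)@n)/(v@n);l=RD.T@(X-FO);return np.round([l@U,l[1]],1)
print('corners',onf((284,331),0),onf((540,331),0),'exp -75/75,-110')
print('legs',[onf(p,16) for p in [(377,155),(378,290),(447,155),(445,290)]])
print('bar top',[onf(p,49) for p in [(400,2),(428,2),(400,113),(428,113)]])
print('T',[onf(p,23) for p in [(366,169),(459,169),(366,192),(459,192)]])
print('face edges at y=-?',onf((258,0),0),onf((562,0),0))
plan(face(0,30,75),Rface())
E
```

```text
corners [ -71.5 -110.8] [  80.2 -111.5] exp -75/75,-110
legs [array([-13.9, -10.5]), array([-14.6, -81.1]), array([ 21.3, -10.7]), array([ 21.8, -81.3])]
bar top [array([-2. , 50.2]), array([ 9.4, 50.1]), array([-2.2,  7.3]), array([9.8, 7.2])]
T [array([-19.1, -17.1]), array([ 26.7, -17.3]), array([-19.3, -28.2]), array([ 27. , -28.4])]
face edges at y=-? [-72.5  64.4] [78.5 63.8]
t 3.75 gap 85.43301073661613 rot rows 1 [-0.0008, -0.0004, -0.0039]
then shift in new axes [110.5, 1.5, 55.3] dist 123.6
```

apply_moves:
  targets:
    - [36.5, 2, 10, 0, 0, -0.004, 0]
    - [36.5, 2, 15, 0, 0, 0, 0]
    - [36.5, 1.5, 15, 0, 0, 0, 0]
    - [0, 0, 15, 0, 0, 0, 0]
    - [0, 0, 0, 0, 0, 0, 0]

```text
time: 4.38
tool_pos: [496.7, 124.2, 158.3]
tcp_rot: [149.9, 0.3, 140.2]
ft_force: [0.6, 0.4, -0.0]
finger_gap: 85.8
grip_force: 0.0
```

```bash
python3 - <<'E'
from h import *
print(sensors.sense()['joint_pos'])
plan(face(3.8,28.8,25),Rface())
E
```

```text
[-10.08587075 -24.25046142 126.83852672  28.76856499  64.20368289
 -70.02624976]
t 4.375 gap 85.80152145541244 rot rows 1 [0.0019, 0.0042, 0.0029]
then shift in new axes [1.6, -2.8, 52.4] dist 52.5
```

apply_moves:
  targets:
    - [1, -1, 18, 0, 0, 0, 0]
    - [0.5, -1, 18, 0, 0, 0, 0]
    - [0, -0.5, 16, 0, 0, 0, 0]
    - [0, 0, 0, 0, 0, 0, 0]
    - [0, 0, 0, 0, 0, 0, 0]

```text
time: 5.0
tool_pos: [511.3, 143.2, 112.0]
tcp_rot: [149.9, 0.2, 140.1]
ft_force: [0.4, -1.1, -0.1]
finger_gap: 85.2
grip_force: 0.0
```

```bash
python3 - <<'E'
from h import *
for i in range(4):
    plan(face(3.8,28.8,25),Rface())
    im=optics.snapshot('wrist')
crop(im,150,180,490,420,2.3,'pics/w3.png')
E
```

```text
t 5.0 gap 85.19904596799171 rot rows 1 [0.0019, 0.0039, 0.002]
then shift in new axes [0.7, -0.4, 0.3] dist 0.9
t 5.05 gap 85.5504299348176 rot rows 1 [0.002, 0.0041, 0.0021]
then shift in new axes [0.7, -0.4, 0.3] dist 0.9
t 5.1 gap 85.5804678942376 rot rows 1 [0.002, 0.004, 0.0021]
then shift in new axes [0.5, -0.4, 0.2] dist 0.7
t 5.15 gap 85.41395827799845 rot rows 1 [0.0018, 0.0038, 0.0022]
then shift in new axes [0.3, -0.2, -0.0] dist 0.4
```

View pics/w3.png

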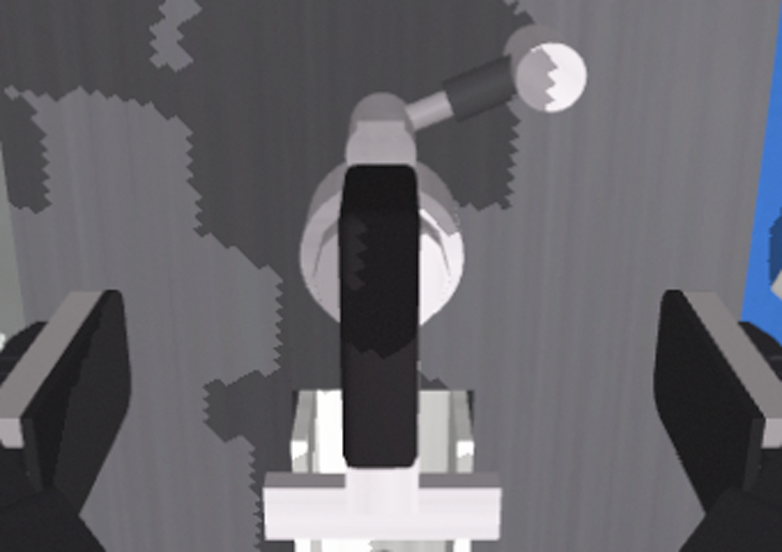

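The bar (x≈380) sits ~1.5 mm left of the finger midline (≈391); shift and close.

apply_moves:
  targets:
    - [0, -1.5, 0, 0, 0, 0, 0]
    - [0, 0, 0, 0, 0, 0, 1]
    - [0, 0, 0, 0, 0, 0, 1]
    - [0, 0, 0, 0, 0, 0, 1]
    - [0, 0, 0, 0, 0, 0, 1]
    - [0, 0, 0, 0, 0, 0, 1]
    - [0, 0, 0, 0, 0, 0, 1]
  force: 25

```text
time: 6.08
tool_pos: [509.8, 142.9, 110.0]
tcp_rot: [149.9, 0.2, 140.2]
ft_force: [-3.3, -2.6, 4.3]
finger_gap: 11.4
grip_force: 31.1
```

apply_moves:
  targets:
    - [0, 0, 0, 0, 0, 0.12, 1]
    - [0, 0, 0, 0, 0, 0.12, 1]
    - [0, 0, 0, 0, 0, 0.12, 1]
    - [0, 0, 0, 0, 0, 0.12, 1]

```text
time: 6.58
tool_pos: [508.7, 142.3, 109.2]
tcp_rot: [152.9, -13.3, 115.7]
ft_force: [-13.2, -11.2, 10.6]
finger_gap: 11.4
grip_force: 33.5
```

```bash
python3 - <<'E'
from h import *
s=sensors.sense();print(s['joint_pos'],s['wrist_torque'],s['grip_force'])
plan(face(3.8,28.8,25),Rface(0))
E
```

```text
[ -7.07469107 -17.66073853 127.34307709  29.99805228  56.8080545
 -43.30631288] [-1.11217571  1.5534553   0.4148111 ] 33.51997015743109
t 6.575 gap 11.41088398760577 rot rows 3 [-0.0004, 0.0006, -0.1605]
then shift in new axes [-0.7, 3.1, -0.9] dist 3.3
```

apply_moves:
  targets:
    - [-0.7, -1, -1.5, 0, 0, 0.15, 1]
    - [0, 0, 0, 0, 0, 0.15, 1]
    - [0, 0, 0, 0, 0, 0.15, 1]
    - [0, 0, 0, 0, 0, 0, 1]

```text
time: 7.08
tool_pos: [507.2, 142.0, 108.8]
tcp_rot: [160.9, -23.6, 91.0]
ft_force: [2.1, 6.1, -8.8]
finger_gap: 11.2
grip_force: 27.5
```

```bash
python3 - <<'E'
from h import *
s=sensors.sense();f=RD.T@s['ft_force'];print('f U,y,N',f@U,f[1],f@N,RD.T@s['wrist_torque']@N)
plan(face(3.8,28.8,25),Rface(1.4))
E
```

```text
f U,y,N 0.769184362737728 2.308512081827856 -10.605837371734701 -0.07344304996774682
t 7.075 gap 11.178355753393978 rot rows 3 [-0.0001, 0.0002, 0.1573]
then shift in new axes [4.0, 2.4, -0.7] dist 4.7
```

apply_moves:
  targets:
    - [0, 0, 0.8, 0, 0, 0.15, 1]
    - [0, 0, 0, 0, 0, 0.15, 1]
    - [0, 0, 0, 0, 0, 0.16, 1]
    - [0, 0, 0, 0, 0, 0.01, 1]
    - [0, 0, 0, 0, 0, 0, 1]

```text
time: 7.7
tool_pos: [506.0, 142.6, 108.4]
tcp_rot: [174.4, -29.4, 61.8]
ft_force: [-18.9, -2.0, 11.2]
finger_gap: 11.5
grip_force: 31.4
```

```bash
python3 - <<'E'
from h import *
s=sensors.sense();f=RD.T@s['ft_force'];print(s['joint_pos'],'f U,y,N',f@U,f[1],f@N,RD.T@s['wrist_torque']@N)
plan(face(3.8,28.8,25),Rface(1.4))
E
```

```text
[ -7.19627515 -17.81810355 127.54175437  30.09669993  57.11523939
   8.79997465] f U,y,N -6.244008760983236 13.210968054927845 16.500217248486564 -0.03632441480346238
t 7.7 gap 11.486743161924224 rot rows 1 [-0.0038, 0.0017, 0.0061]
then shift in new axes [4.2, 3.7, -0.9] dist 5.7
```

apply_moves:
  targets:
    - [0, 0, 0, 0, 0, 0, 0]
    - [0, 0, 0, 0, 0, 0, 0]
    - [0, 0, 0, 0, 0, 0, 0]
    - [0, 0, -25, 0, 0, 0, 0]
    - [0, 0, -30, 0, 0, -0.1, 0]
    - [0, 0, -20, 0, 0, -0.18, 0]
    - [0, 0, 0, 0, 0, -0.18, 0]
    - [0, 0, 0, 0, 0, -0.18, 0]
    - [0, 0, 0, 0, 0, -0.18, 0]
    - [0, 0, 0, 0, 0, -0.18, 0]
    - [0, 0, 0, 0, 0, -0.18, 0]
    - [0, 0, 0, 0, 0, -0.18, 0]
    - [0, 0, 0, 0, 0, -0.04, 0]
    - [-35, 0, 0, 0, 0, 0, 0]
    - [-35, 0, 0, 0, 0, 0, 0]
    - [0, 0, 0, 0, 0, 0, 0]
    - [0, 0, 0, 0, 0, 0, 0]

```text
time: 9.82
tool_pos: [537.9, 68.5, 174.4]
tcp_rot: [150.0, 0.1, 140.2]
ft_force: [-1.1, -0.5, 0.0]
finger_gap: 85.4
grip_force: 0.0
```

```bash
python3 - <<'E'
from h import *
s=sensors.sense();f=RD.T@s['ft_force'];print(s['joint_pos'],'f U,y,N',f@U,f[1],f@N)
im=optics.snapshot('wrist');crop(im,80,40,560,400,1.65,'pics/w4.png')
plan(face(2.5,-46,2.5),Rface(0));c=optics.get_calibration('wrist');pickle.dump(c,open('w4.pkl','wb'))
E
```

```text
[-16.52430542 -16.15614518 118.92584296  29.8327174   67.29689049
 -76.04736532] f U,y,N -0.8923119110767405 0.5253727275661761 0.5605821634538042
t 9.875 gap 85.30928960789821 rot rows 1 [0.0006, 0.0015, 0.0021]
then shift in new axes [-6.1, 2.0, 97.1] dist 97.3
```

View pics/w4.png

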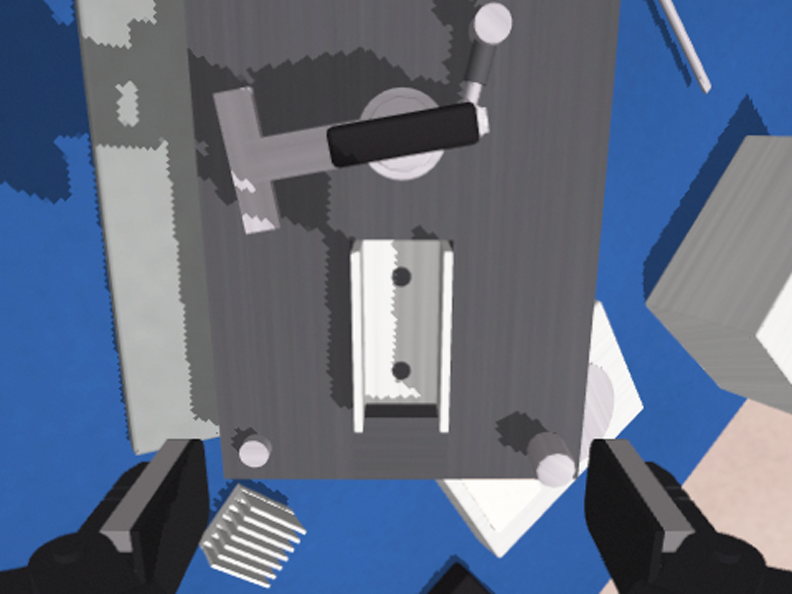

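Knob is open (keeper pointing downhill), bracket free at crop x 351–453, y 240–432, matching the computed pose.

apply_moves:
  targets:
    - [-3, 1, 25, 0, 0, 0, 0]
    - [-3, 1, 25, 0, 0, 0, 0]
    - [0, 0, 25, 0, 0, 0, 0]
    - [0, 0, 15, 0, 0, 0, 0]
    - [0, 0, 5, 0, 0, 0, 0]
    - [0, 0, 0, 0, 0, 0, 0]

```text
time: 10.62
tool_pos: [574.7, 102.3, 93.8]
tcp_rot: [149.9, 0.2, 140.2]
ft_force: [-0.7, 0.4, -0.4]
finger_gap: 85.3
grip_force: 0.0
```

```bash
python3 - <<'E'
from h import *
plan(face(2.5,-46,2.5),Rface(0));print(sensors.sense()['ft_force'])
E
```

```text
t 10.625 gap 85.34546044164091 rot rows 1 [0.001, 0.0022, 0.0023]
then shift in new axes [0.7, -0.5, 2.5] dist 2.7
[-0.69196845  0.39528642 -0.37321252]
```

apply_moves:
  targets:
    - [0.5, 0, 2, 0, 0, 0, 1]
    - [0, 0, 0, 0, 0, 0, 1]
    - [0, 0, 0, 0, 0, 0, 1]
    - [0, 0, 0, 0, 0, 0, 1]
    - [0, 0, 0, 0, 0, 0, 1]
    - [0, 0, 0, 0, 0, 0, 1]
  force: 40

```text
time: 11.38
tool_pos: [575.2, 102.9, 92.5]
tcp_rot: [149.9, 0.2, 140.2]
ft_force: [-5.8, -3.4, 5.9]
finger_gap: 34.6
grip_force: 40.3
```

```bash
python3 - <<'E'
from h import *
s=sensors.sense();f=RD.T@s['ft_force'];print('f U,y,N',f@U,f[1],f@N)
plan(face(2.5,-46,2.5),Rface(0))
E
```

```text
f U,y,N -2.5595030600747455 2.26212865732184 8.276819045855657
t 11.375 gap 34.617087582651706 rot rows 1 [0.0011, 0.0029, 0.0022]
then shift in new axes [0.8, -0.6, 0.9] dist 1.3
```

apply_moves:
  targets:
    - [0, 0, -8, 0, 0, 0, 1]
    - [0, 0, -12, 0, 0, 0, 1]
    - [0, 0, -20, 0, 0, 0, 1]
    - [0, 0, -40, 0, 0, 0, 1]
    - [0, 0, -50, 0, 0, 0, 1]
    - [0, 0, -30, 0, 0, 0, 1]
    - [0, 0, 0, 0, 0, 0, 1]

```text
time: 12.25
tool_pos: [524.5, 40.5, 233.7]
tcp_rot: [149.8, 0.5, 140.1]
ft_force: [1.0, -0.5, -0.5]
finger_gap: 34.9
grip_force: 40.5
```

```bash
cat >> h.py <<'E'
def Rdown(deg):return Ro.from_euler('xyz',[180,0,deg],degrees=True).as_matrix()
E
python3 - <<'E'
from h import *
s=sensors.sense();print(s['joint_pos'],s['ft_force'])
import sys
np.save('w5.npy',optics.snapshot('wrist'))
a=F_[2];print('fin yaw',np.degrees(a),F_)
# target: centre 72 from finished along its width, towards tray -y
w=dieR(a)[:2,0]; w=-w*np.sign(w@dieR(T_[2])[:2,1]); P=F_[:2]+72*w
print('place',P,'in tray',dieR(T_[2])[:2,:2].T@(P-T_[:2]),w)
yaw=np.degrees(np.arctan2(w[0],-w[1])) # tool y=(sin,-cos)=w
for yw in (yaw,yaw+180):
    print(yw);plan([P[0],P[1],80],Rdown(yw))
E
```

```text
[-20.71362623 -20.90441096 116.34085015  29.19898258  75.31644342
 -76.13988585] [ 0.96019025 -0.48731005 -0.49536673]
fin yaw 85.88071199355615 [ 634.22477846 -123.39943443    1.49890119]
place [ 629.05278677 -195.21343378] in tray [-10.17807806  -9.10480313] [-0.07183322 -0.99741666]
-4.119288006443853
t 12.3 gap 34.73546832246766 rot rows 14 [0.0156, -0.0468, 0.1746]
then shift in new axes [121.9, 228.2, 151.6] dist 299.9
175.88071199355613
t 12.3 gap 34.73546832246766 rot rows 5 [0.1012, 0.0339, -0.1217]
then shift in new axes [-121.9, -228.2, 151.6] dist 299.9
```

apply_moves:
  targets:
    - [0, 0, 0, 0.1012, 0.0339, -0.1217, 1]
    - [0, 0, 0, 0.1012, 0.0339, -0.1217, 1]
    - [0, 0, 0, 0.1012, 0.0339, -0.1217, 1]
    - [0, 0, 0, 0.1012, 0.0339, -0.1217, 1]
    - [0, 0, 0, 0.1012, 0.0339, -0.1217, 1]
    - [-20, -38, 15, 0, 0, 0, 1]
    - [-20, -38, 15, 0, 0, 0, 1]
    - [-20, -38, 15, 0, 0, 0, 1]
    - [-20, -38, 15, 0, 0, 0, 1]
    - [-20, -38, 15, 0, 0, 0, 1]
    - [-22, -38, 15, 0, 0, 0, 1]
    - [0, 0, 20, 0, 0, 0, 1]
    - [0, 0, 0, 0, 0, 0, 1]

```text
time: 13.92
tool_pos: [626.1, -192.2, 114.9]
tcp_rot: [179.8, -0.6, 176.0]
ft_force: [-0.0, 0.7, -1.3]
finger_gap: 34.9
grip_force: 40.6
```

```bash
python3 - <<'E'
from h import *
print(sensors.sense()['joint_pos'])
plan([629.1,-195.2,22],Rdown(175.88))
c=optics.get_calibration('wrist');im=optics.snapshot('wrist');np.save('w6.npy',im);pickle.dump(c,open('w6.pkl','wb'))
crop(im,0,0,640,480,1.25,'pics/w6.png')
E
```

```text
[-2.15735785e+01  2.08083915e+01  8.20709960e+01  4.29771668e-02
  7.77387737e+01 -1.07554975e+02]
t 13.925 gap 34.892488258587285 rot rows 1 [0.0039, -0.0101, 0.0016]
then shift in new axes [-3.2, -2.8, 92.9] dist 93.0
```

View pics/w6.png

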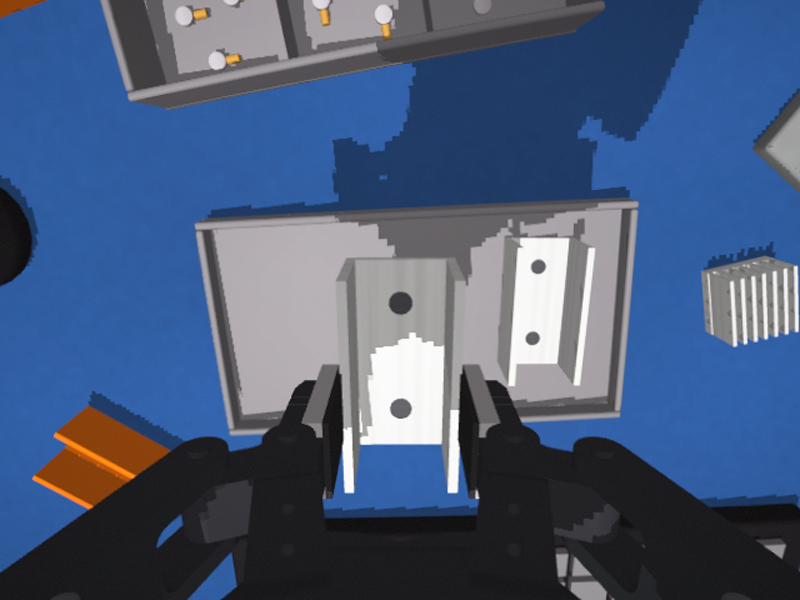

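Bracket is held squarely; finished bracket's right leg top runs (594,247)-(581,384), left leg (505,240)-(508,385); held leg tops (337,280)-(344,492) and (465,285)-(459,492).

```bash
python3 - <<'E'
from h import *
c=pickle.load(open('w6.pkl','rb'));k=lambda p:(p[0]/1.25,p[1]/1.25)
for nm,z,P in [('fin',34,[(594,247),(581,384),(519,238),(514,385)]),('held',127.5,[(337,280),(344,492),(465,285),(459,492)]),('trayedge',16,[(197,225),(637,203),(232,434),(620,415)])]:
    X=[onz(c,k(p),z) for p in P];print(nm,np.round(X,1)[:,:2].tolist())
    for i in (0,2):v=X[i]-X[i+1];print('  ang',np.degrees(np.arctan2(v[1],v[0])).round(1),np.linalg.norm(v).round(1))
E
```

```text
fin [[601.4, -101.2], [671.1, -105.0], [594.8, -136.1], [669.0, -138.8]]
  ang 176.9 69.8
  ang 177.9 74.2
held [[585.6, -207.7], [653.9, -213.0], [589.5, -172.9], [656.6, -177.0]]
  ang 175.6 68.6
  ang 176.5 67.2
trayedge [[580.1, -290.0], [584.8, -73.7], [697.2, -292.5], [701.4, -75.5]]
  ang -91.2 216.4
  ang -91.1 217.0
```

```bash
python3 - <<'E'
from h import *
c=pickle.load(open('w6.pkl','rb'));g=np.load('w6.npy').astype(float).mean(2)
g=cv2.GaussianBlur(g,(0,0),.7)
def edge(r0,r1,x0,x1,z,sgn):
    X=[]
    for v in range(r0,r1,2):
        # search window follows nominal line
        a=int(np.interp(v,[r0,r1],x0));w=np.arange(a-6,a+7);dd=sgn*(g[v,w+1]-g[v,w-1])
        i=int(np.argmax(dd))
        if 0<i<12:
            q=.5*(dd[i-1]-dd[i+1])/(dd[i-1]-2*dd[i]+dd[i+1]);X.append(onz(c,(w[i]+q,v),z)[:2])
    X=np.array(X);p=np.polyfit(X[:,0],X[:,1],1)
    res=X[:,1]-np.polyval(p,X[:,0]);k=abs(res)<1.5*np.median(abs(res))+.3;p=np.polyfit(X[k,0],X[k,1],1)
    print(len(X),k.sum(),'ang',np.degrees(np.arctan(p[0])).round(2),'y@634',np.polyval(p,634).round(1),'rms',res[k].std().round(2))
edge(202,302,[475,466],0,34,-1)   # right leg outer
edge(240,390,[270,275],0,127.5,-1) if 0 else None
edge(240,300,[372,367],0,127.5,-1)
E
```

```text
50 50 ang -4.07 y@634 -103.2 rms 0.02
22 22 ang -4.36 y@634 -176.0 rms 1.18
```

apply_moves:
  targets:
    - [-4, -1, 30, 0.004, -0.01, 0.001, 1]
    - [-4, -1, 30, 0, 0, 0, 1]
    - [0, 0, 20, 0, 0, 0, 1]
    - [0, 0, 7, 0, 0, 0, 1]
    - [0, 0, 0, 0, 0, 0, 1]

```text
time: 14.6
tool_pos: [636.9, -196.3, 33.1]
tcp_rot: [-179.8, 0.4, 175.9]
ft_force: [1.0, -0.1, -1.6]
finger_gap: 34.9
grip_force: 40.7
```

```bash
python3 - <<'E'
from h import *
plan([634,-194,22],Rdown(175.93));print(sensors.sense()['ft_force'],sensors.sense()['tool_pos'])
E
```

```text
t 14.6 gap 34.89141114352624 rot rows 1 [-0.0028, 0.0072, -0.0001]
then shift in new axes [3.0, 2.1, 11.1] dist 11.7
[ 1.01319178 -0.12346278 -1.56374334] [ 636.86159268 -196.32741793   33.05301946]
```

apply_moves:
  targets:
    - [1, 1, 5, -0.002, 0.005, 0, 1]
    - [0, 0, 1.5, 0, 0, 0, 1]
    - [0, 0, 0, 0, 0, 0, 1]
    - [0, 0, 0, 0, 0, 0, 1]

```text
time: 15.1
tool_pos: [636.1, -195.7, 26.5]
tcp_rot: [-179.9, 0.1, 175.9]
ft_force: [0.1, -0.5, -1.6]
finger_gap: 34.9
grip_force: 40.7
```

apply_moves:
  targets:
    - [0, 0, 1.5, 0, 0, 0, 1]
    - [0, 0, 0, 0, 0, 0, 1]

```text
time: 15.35
tool_pos: [635.8, -195.6, 24.5]
tcp_rot: [-180.0, 0.1, 175.9]
ft_force: [0.2, -0.7, -1.5]
finger_gap: 34.8
grip_force: 40.7
```

apply_moves:
  targets:
    - [0, 0, 1.2, 0, 0, 0, 1]
    - [0, 0, 0, 0, 0, 0, 1]

```text
time: 15.6
tool_pos: [635.8, -195.6, 23.3]
tcp_rot: [-180.0, 0.1, 175.9]
ft_force: [0.3, 0.0, -1.4]
finger_gap: 34.8
grip_force: 40.7
```

apply_moves:
  targets:
    - [0, 0, 1, 0, 0, 0, 1]
    - [0, 0, 0, 0, 0, 0, 1]

```text
time: 15.85
tool_pos: [636.0, -195.7, 22.7]
tcp_rot: [-179.9, 0.1, 175.9]
ft_force: [-0.4, -0.4, -0.1]
finger_gap: 35.0
grip_force: 40.9
```

apply_moves:
  targets:
    - [0, 0, 0.8, 0, 0, 0, 1]
    - [0, 0, 0, 0, 0, 0, 1]

```text
time: 16.1
tool_pos: [636.0, -195.7, 22.7]
tcp_rot: [-179.9, 0.1, 175.9]
ft_force: [-3.2, 0.5, 7.1]
finger_gap: 34.8
grip_force: 41.6
```

apply_moves:
  targets:
    - [0, 0, -0.5, 0, 0, 0, 1]
    - [0, 0, 0, 0, 0, 0, 0.5]
    - [0, 0, 0, 0, 0, 0, 0.4]
    - [0, 0, 0, 0, 0, 0, 0.4]
    - [0, 0, 0, 0, 0, 0, 0.4]

```text
time: 16.73
tool_pos: [635.9, -195.6, 22.1]
tcp_rot: [-180.0, 0.1, 175.9]
ft_force: [0.4, -0.6, 0.4]
finger_gap: 51.0
grip_force: 0.0
```

apply_moves:
  targets:
    - [0, 0, -10, 0, 0, 0, 0.4]
    - [0, 0, -30, 0, 0, 0, 0.4]
    - [0, 0, -50, 0, 0, 0, 0.2]
    - [0, 0, -50, 0, 0, 0, 0]
    - [0, 0, -45, 0, 0, 0, 0]
    - [0, 0, 0, 0, 0, 0, 0]

```text
time: 17.48
tool_pos: [638.4, -196.5, 214.5]
tcp_rot: [-179.8, 0.7, 175.9]
ft_force: [0.7, 0.2, -0.6]
finger_gap: 85.0
grip_force: 0.0
```

```bash
python3 - <<'E'
from h import *
np.save('w7.npy',optics.snapshot('wrist'));pickle.dump(optics.get_calibration('wrist'),open('w7.pkl','wb'))
c=pickle.load(open('w7.pkl','rb'));g=cv2.GaussianBlur(np.load('w7.npy').astype(float).mean(2),(0,0),.7)
# predicted px of the outer leg-top edges
def check(nm,cx,cy,yaw):
    R=dieR(np.radians(yaw))[:2,:2]
    for sx in (18,-18):
        L=np.array([[sx,y] for y in np.linspace(-30,30,40)])@R.T+[cx,cy];px=proj(c,np.c_[L,np.full(40,34)])
        m=(px[:,1]<475)&(px[:,1]>3)
        for sg in (1,-1):
            X=[]
            for u,v in px[m]:
                v=int(round(v));w=np.arange(int(u)-8,int(u)+9);dd=sg*(g[v,w+1]-g[v,w-1]);i=int(np.argmax(dd))
                if 0<i<16 and dd[i]>15:
                    X.append(onz(c,(w[i]+.5*(dd[i-1]-dd[i+1])/(dd[i-1]-2*dd[i]+dd[i+1]),v),34)[:2])
            if len(X)>12:
                X=np.array(X);k=np.ones(len(X),bool)
                for _ in range(5):
                    p=np.polyfit(X[k,0],X[k,1],1);res=abs(X[:,1]-np.polyval(p,X[:,0]));k=res<max(.4,1.5*np.median(res))
                print(nm,sx,sg,k.sum(),'ang',np.degrees(np.arctan(p[0])).round(2),'y@634',np.polyval(p,634).round(1),'rms',res[k].mean().round(2))
check('fin',634.2,-121.5,85.9);check('new',635,-195.6,85.9)
Pk=np.array([506.,142.6,108.4]);plan(Pk+70*RD@N,Rface(1.39))
E
```

```text
fin 18 1 40 ang -4.24 y@634 -106.9 rms 0.03
fin 18 -1 40 ang -4.04 y@634 -103.5 rms 0.03
fin -18 1 40 ang -4.08 y@634 -139.6 rms 0.05
fin -18 -1 33 ang -3.99 y@634 -144.2 rms 0.09
new 18 1 23 ang -12.33 y@634 -177.4 rms 0.39
new 18 -1 39 ang -4.07 y@634 -177.9 rms 0.06
new -18 1 37 ang -4.06 y@634 -214.0 rms 0.05
new -18 -1 36 ang -4.18 y@634 -210.7 rms 0.08
t 17.525 gap 85.17188476520504 rot rows 12 [-0.0476, 0.02, 0.1636]
then shift in new axes [156.5, -294.3, 106.9] dist 350.0
```

apply_moves:
  targets:
    - [0, 0, 0, -0.0476, 0.02, 0.1636, 0]
    - [0, 0, 0, -0.0476, 0.02, 0.1636, 0]
    - [0, 0, 0, -0.0476, 0.02, 0.1636, 0]
    - [0, 0, 0, -0.0476, 0.02, 0.1636, 0]
    - [0, 0, 0, -0.0476, 0.02, 0.1636, 0]
    - [0, 0, 0, -0.0476, 0.02, 0.1636, 0]
    - [0, 0, 0, -0.0476, 0.02, 0.1636, 0]
    - [0, 0, 0, -0.0476, 0.02, 0.1636, 0]
    - [0, 0, 0, -0.0476, 0.02, 0.1636, 0]
    - [0, 0, 0, -0.0476, 0.02, 0.1636, 0]
    - [0, 0, 0, -0.0476, 0.02, 0.1636, 0]
    - [0, 0, 0, -0.0476, 0.02, 0.1636, 0]
    - [24, -48, 15, 0, 0, 0, 0]
    - [24, -48, 15, 0, 0, 0, 0]
    - [24, -48, 15, 0, 0, 0, 0]
    - [24, -48, 15, 0, 0, 0, 0]
    - [24, -48, 15, 0, 0, 0, 0]
    - [24, -46, 15, 0, 0, 0, 0]
    - [0, 0, 0, 0, 0, 0, 0]
    - [0, 0, 0, 0, 0, 0, 0]

```text
time: 20.02
tool_pos: [478.1, 96.2, 175.4]
tcp_rot: [174.5, -29.4, 61.9]
ft_force: [0.2, -0.0, -0.0]
finger_gap: 85.3
grip_force: 0.0
```

```bash
python3 - <<'E'
from h import *
print(sensors.sense()['joint_pos'])
Pk=np.array([506.,142.6,108.4]);plan(Pk,Rface(1.39))
E
```

```text
[-15.05650653 -28.00161405 127.53099539  28.97184986  69.82541298
   6.88655089]
t 20.025 gap 85.28618784773452 rot rows 1 [-0.0057, 0.0009, -0.0023]
then shift in new axes [14.2, -5.9, 84.7] dist 86.1
```

apply_moves:
  targets:
    - [14, -6, 15, -0.005, 0, -0.002, 0]
    - [0, 0, 25, 0, 0, 0, 0]
    - [0, 0, 25, 0, 0, 0, 0]
    - [0, 0, 13, 0, 0, 0, 0]
    - [0, 0, 5, 0, 0, 0, 0]
    - [0, 0, 0, 0, 0, 0, 0]
    - [0, 0, 0, 0, 0, 0, 0]

```text
time: 20.9
tool_pos: [506.1, 141.4, 111.3]
tcp_rot: [174.0, -29.5, 62.0]
ft_force: [0.9, -0.1, 0.1]
finger_gap: 85.4
grip_force: 0.0
```

```bash
python3 - <<'E'
from h import *
s=sensors.sense();print(s['ft_force'])
Pk=np.array([506.,142.6,108.4]);plan(Pk,Rface(1.39))
E
```

```text
[ 0.91000797 -0.06909984  0.1312318 ]
t 20.9 gap 85.39917479587754 rot rows 1 [0.0011, -0.0, -0.0006]
then shift in new axes [-0.6, -1.0, 2.9] dist 3.2
```

apply_moves:
  targets:
    - [-0.5, -1, 1, 0, 0, 0, 0]
    - [0, 0, 0, 0, 0, 0, 1]
    - [0, 0, 0, 0, 0, 0, 1]
    - [0, 0, 0, 0, 0, 0, 1]
    - [0, 0, 0, 0, 0, 0, 1]
    - [0, 0, 0, 0, 0, 0, 1]
    - [0, 0, 0, 0, 0, 0, 1]
  force: 25

```text
time: 21.78
tool_pos: [505.3, 141.9, 109.4]
tcp_rot: [174.0, -29.4, 62.0]
ft_force: [4.6, -2.5, -2.4]
finger_gap: 11.2
grip_force: 29.5
```

apply_moves:
  targets:
    - [0, 0, 0, 0, 0, -0.12, 1]
    - [0, 0, 0, 0, 0, -0.12, 1]
    - [0, 0, 0, 0, 0, -0.12, 1]
    - [0, 0, 0, 0, 0, -0.12, 1]
    - [0, 0, 0, 0, 0, 0, 1]

```text
time: 22.4
tool_pos: [506.7, 141.4, 109.8]
tcp_rot: [160.2, -23.1, 92.0]
ft_force: [17.2, -0.7, -10.6]
finger_gap: 11.6
grip_force: 27.7
```

```bash
python3 - <<'E'
from h import *
s=sensors.sense();f=RD.T@s['ft_force'];print('f U,y,N',f@U,f[1],f@N,RD.T@s['wrist_torque']@N)
plan(face(3.8,28.8,25),Rface(0))
E
```

```text
f U,y,N 3.753760664643968 -13.631238772650315 -14.430226154038532 -0.08319135459427551
t 22.4 gap 11.62055646612045 rot rows 5 [0.0006, 0.0007, -0.1819]
then shift in new axes [-1.6, 4.5, 0.6] dist 4.8
```

apply_moves:
  targets:
    - [-0.5, 0.7, 0.6, 0, 0, -0.15, 1]
    - [0, 0, 0, 0, 0, -0.15, 1]
    - [0, 0, 0, 0, 0, -0.15, 1]
    - [0, 0, 0, 0, 0, -0.15, 1]
    - [0, 0, 0, 0, 0, 0, 1]

```text
time: 23.02
tool_pos: [508.6, 141.6, 110.6]
tcp_rot: [150.9, -8.5, 124.6]
ft_force: [18.3, 3.4, -7.1]
finger_gap: 11.1
grip_force: 27.7
```

```bash
python3 - <<'E'
from h import *
s=sensors.sense();f=RD.T@s['ft_force'];print('f U,y,N',f@U,f[1],f@N,RD.T@s['wrist_torque']@N)
plan(face(3.8,28.8,25),Rface(0))
E
```

```text
f U,y,N 8.889508549723967 -11.838698902197043 -13.274718955817598 0.04924371126190563
t 23.025 gap 11.143675896279987 rot rows 2 [0.0021, 0.0024, -0.1541]
then shift in new axes [-0.4, 2.9, 0.6] dist 3.0
```

apply_moves:
  targets:
    - [-0.5, 0.7, 0.7, 0, 0, -0.15, 1]
    - [0, 0, 0, 0, 0, -0.15, 1]
    - [0, 0, 0, 0, 0, -0.02, 1]
    - [0, 0, 0, 0, 0, 0, 1]

```text
time: 23.52
tool_pos: [509.4, 142.2, 111.1]
tcp_rot: [149.8, 0.5, 140.5]
ft_force: [8.1, 2.7, 4.0]
finger_gap: 11.2
grip_force: 29.9
```

```bash
python3 - <<'E'
from h import *
s=sensors.sense();f=RD.T@s['ft_force'];print('f U,y,N',f@U,f[1],f@N,RD.T@s['wrist_torque']@N)
plan(face(3.8,28.8,25),Rface(0))
E
```

```text
f U,y,N 8.358772539352469 -4.494462439742916 -0.18722537799567363 -0.22734807008361246
t 23.525 gap 11.22181025966487 rot rows 1 [0.0038, 0.0041, 0.01]
then shift in new axes [-0.2, 1.8, 0.5] dist 1.9
```

Closed with torque against the stop. Release, retreat, and check.

apply_moves:
  targets:
    - [0, 0, 0, 0, 0, 0, 0]
    - [0, 0, 0, 0, 0, 0, 0]
    - [0, 0, 0, 0, 0, 0, 0]
    - [0, 0, 0, 0, 0, 0, 0]
    - [0, 0, -25, 0, 0, 0, 0]
    - [0, 0, -50, 0, 0, 0, 0]
    - [0, 0, -45, 0, 0, 0, 0]
    - [-50, 0, 0, 0, 0, 0, 0]
    - [-50, 0, -15, 0, 0, 0, 0]
    - [-40, 0, -20, 0, 0, 0, 0]
    - [0, 0, 0, 0, 0, 0, 0]
    - [0, 0, 0, 0, 0, 0, 0]

```text
time: 25.02
tool_pos: [564.7, -5.9, 242.5]
tcp_rot: [150.1, 0.2, 140.6]
ft_force: [-0.1, -0.2, -0.7]
finger_gap: 85.2
grip_force: 0.0
```

```bash
python3 - <<'E'
from h import *
a=optics.snapshot('wrist');b=optics.snapshot('scene')
x=cv2.resize(a[:,:,::-1],(400,300));y=cv2.resize(b[200:350,150:450,::-1],(600,300),interpolation=cv2.INTER_CUBIC)
o=np.zeros((600,800,3),np.uint8);o[:300,:400]=x;o[300:,:600]=y;cv2.imwrite('pics/end.png',o)
print(sensors.sense()['time'])
E
```

```text
25.125
```

View pics/end.png

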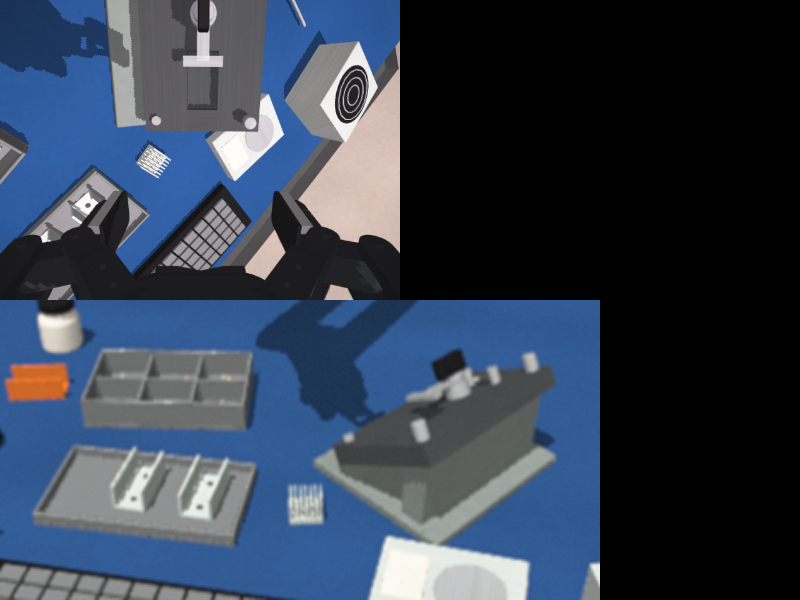

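The wrist view shows the die empty, with its keeper back over the cavity (T at about (203,61)). The scene view shows both brackets standing parallel in the tray, at about (138,480) and (205,490), and nothing else moved.

```bash
python3 -c "
from bench import r
print(r.hand_in())"
```

```text
the job is handed in; nothing more can be done
None
```

I handed the job in at about 25 s: the bracket stands legs up in the tray, parallel to the finished one within about 0.1° and roughly 74 mm from it centre to centre, and the empty die's knob is back at closed.

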